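# Jack up the saw arm and hold it

## Robot

A 6-joint arm with a two-finger parallel gripper is mounted at the origin on the work surface. World frame = base frame: x ahead of the robot, y to its left, z up, the work surface at z = 0. Lengths are in m, angles in rad, forces in N, time in s.
With the tool pointing down it reaches from about 0.4 to 0.825 m from the base axis. Payload 7 kg.
Tool frame: the origin (TCP) lies between the finger pads; the fingertips stand 17 mm ahead of it and the grasp point (between the pads) lies 2 mm behind it; z points along the fingers, y is the direction in which the jaws open and shut (so a half turn about z gives the same grasp; the last joint's range is limited). The gripper opens to 85 mm and grips with 20 to 120 N. Pads are 22 mm wide; open, the fingers measure 114 mm over their backs; the gripper's body (76 mm by 85 mm) begins 54 mm behind the grasp point. The pads swing forward as they close: fully open they stand 13 mm farther back than shut.
Start: joints at [1.389, 0.359, 0.012, 0, -1.224, -0.288], TCP at [0.306, 0.602, 0.248] pointing down, gripper open.
Joint ranges: [-3.07, 3.07], [-1.43, 2.12], [-1.02, 1.25], [-3.03, 1.67], [-3.05, -0], [-3.03, 3.03]. Speed limits (rad/s): [2.39, 2.39, 3.01, 3.14, 3.14, 3.14].

## Interface

Orientations are given as a unit quaternion [w, x, y, z].
In Python, from workcell import arm, eoat, capture, calibration, ticket, monitor gives the robot as it stands. Calls block until the motion is done:
- arm.move_pose(position, orientation): joint-space move of the TCP to a pose.
- arm.move_linear(position, orientation=None, feed=0.15): straight line of the TCP; orientation=None keeps the orientation; feed is the mean speed in m/s.
- arm.set_joints(angles): joint-space move.
- eoat.move_gripper(opening, grip_force=None): finger opening in m; grip_force is the grip in N (None keeps the last); returns when the fingers have stopped.
- arm.sleep(seconds).
- arm.ik(position, orientation): joint angles nearest the present ones, or None.
- capture(name): name is "scene" or "top" or "wrist"; returns (picture, depth): 400x640x3 uint8, blue, green, red; 400x640 float32, m along the optical axis (not along the pixel's ray), 0 where there is no reading.
- calibration(name): a dict with "fx", "fy", "cx", "cy" (pixels), "rvec" (rotation vector, rad) and "tvec" (3), from world to camera coordinates, as OpenCV has them. Camera axes: x right, y down, z forward; pixel columns grow to the right and rows downward; lengths in m; the calibration is good to about 2 mm. A picture is of the moment at which its call begins: read the wrist's pose just before it. calibration takes no time and is no camera call; for the wrist camera it gives the pose at the moment of the call.
A pose or a line that the arm cannot do raises arm.MotionError and nothing moves.
- ticket.close_job(): hands the job in, once; it reports no verdict.
Readings, each from a call of its own:
- monitor.read_time(): time.
- monitor.read_joint_pos(): joint angles.
- monitor.read_joint_velocities(): joint speeds.
- monitor.read_joint_torque(): joint torques, N m.
- monitor.read_tool_pos(): TCP position.
- monitor.read_ee_rot(): TCP orientation.
- monitor.read_ft_force(): force on the tool from outside, world axes, zero at the start.
- monitor.read_torque(): the same for the moment, N m.
- monitor.read_opening(): finger opening in m.
Only numpy, scipy, OpenCV 4.12 (cv2) and the standard library are available. Lean on these libraries where they do the work, as an engineer would, in place of code of your own. Each camera call takes 0.05 s, during which the arm holds its last target. There are 200 camera calls.

## Task

Set the small lever jack on the bench with its saddle centred beneath the lift pad near the free end of the saw's arm, then give it one trial stroke: press the handle plate all the way down, so the jack raises the arm, and let it come all the way back up. Then press the handle all the way down again and finish while still holding it down there, with the arm raised on the jack alone. Do not push or lift the saw with the robot, keep the jack upright and leave the other things on the bench where they are.

Things in the scene. Friction and masses are not known exactly. Their poses are not given: they have to be found in the camera images.
- saw: Grey bench power hacksaw, fixed; origin on the bench straight under the lift pad. Arm along own y: beam 36 mm wide, z 135 to 165 mm, free end at y=+30 mm, hinge at y=-340 mm, z=150 mm. Base plate 130 mm wide, 20 thick, y -80 to -410; blade frame down to z=50, y -96 to -284; pipe sticks out to x=-120 at y=-190. Bench is free for y above -75: slide the jack in from own -x, across the arm.
- lift_pad (a point): Centre of the underside of the lift pad, a plain steel disc 32 mm across hanging 25 mm below the arm, 110 mm above the bench while the arm is down. Marked from above by a round steel boss, 24 mm across, 13 mm high, on top of the arm straight over it (square block and motor further back are not lift points).
- saw_arm (a joint): Hinge of the saw arm, rad: 0 = down on its stop, growing as the free end rises (340 mm from hinge to pad: 0.07 is about 24 mm at the pad). It sinks back by its weight, which varies, about 6 to 13 N at the pad.
- jack: Loose lever jack, 0.9 kg. Origin: its underside below the carrying lug; own x points from handle to saddle, z up. Base plate 250 x 56 x 10 mm (x -150 to +100). Saddle column 44 mm across at x=+75. Handle pivot at x=-40, z=50 mm between two cheeks. No catch: handle springs up and saddle sinks when released. Pressing on the handle plate does not tip it.
- jack_lug (a point): Centre of the top of the jack's carrying lug, an upright steel block at the jack's origin, 44 mm along own x, 24 mm across own y (grip here across y, from above), top 87 mm above the jack's underside. The handle rises to 127 mm, but only further back than own x=-100 mm does it exceed 100 mm; the column stands 31 mm in front.
- saddle (a point): Centre of the top face of the saddle, a flat steel disc 44 mm across at jack own x=+75 mm; 95 mm above the jack's underside when the handle is up (15 mm below the pad), 135 mm when it is fully down.
- press_plate (a point): Centre of the top face of the black rubber plate at the handle's end, 42 x 44 mm, 106 mm from the pivot. Handle up: 115 mm above the bench at jack own x=-124 mm, sloping up to -x by 0.6 rad; fully down: 45 mm high at own x=-146 mm, sloping down by 0.1 rad. It moves in an arc about the pivot (jack own x=-40, z=50 mm).
- jack_handle (a joint): Jack handle, rad: 0 = up (rest), 0.7 = fully down on its stop. The saddle rises 57 mm per rad and meets the pad at about 0.26. Pressing at the plate takes about 3 N at first and 8 to 13 N at the bottom under load.
- file: Bystander, leave alone: flat file with a wooden handle, 250 mm long. Origin: centre of its underside.
- hex_key: Bystander, leave alone: steel hex key, 90 mm. Origin: centre of its underside.
- v_block: Bystander, leave alone: steel V-block, 50 mm cube-like. Origin: centre of its underside.
- pipe_ring: Bystander, leave alone: copper pipe offcut, 28 mm across, 35 mm high, upright. Origin: centre of its underside.
- tin: Bystander, leave alone: metal tin, 70 mm across, 80 mm high. Origin: centre of its underside.
- oiler: Bystander, leave alone: white oil bottle, 54 mm across, 140 mm high, upright. Origin: centre of its underside.
- wrench: Bystander, leave alone: open-ended wrench. Origin: centre of its underside.

How it is judged:
By the outcome, as a careful person would: the job done as asked, in the order asked, and still so for the second after the job is handed in, while the arm keeps its last pose, push and grip.
It also fails if it takes over 67 s, if anything falls off the work surface, if the arm or the gripper's body presses on something with over 40 N, if the wrist force passes 120 N, or if a joint passes its speed limit or range.

## Working session

There is one attempt and no reset: what is moved stays moved. The work goes in short steps, each a Python script; the robot and the scene stay as the last script left them, time stands still between calls to the robot, and variables do not carry over. Pictures are saved under pics/ and viewed, about 8 in all and at most 12, crops included, and the job is handed in when it is done.

```bash
mkdir -p pics; ls; cat > h.py <<'E'
import numpy as np, cv2
from workcell import arm, eoat, capture, calibration, ticket, monitor
from scipy.spatial.transform import Rotation as R
def cam(n):
    c=calibration(n); K=np.array([[c['fx'],0,c['cx']],[0,c['fy'],c['cy']],[0,0,1]]); Rm=cv2.Rodrigues(np.array(c['rvec'],float))[0]
    return K,Rm,np.array(c['tvec'],float).ravel()
def ray(n,uv,z,C=None):
    "pixels -> world points on plane z"
    K,Rm,t=C or cam(n); uv=np.atleast_2d(uv).astype(float)
    d=(Rm.T@np.linalg.inv(K)@np.c_[uv,np.ones(len(uv))].T).T; o=-Rm.T@t
    return o+d*((z-o[2])/d[:,2])[:,None]
def cloud(n,D,C=None):
    K,Rm,t=C or cam(n); v,u=np.indices(D.shape)
    p=np.stack([(u-K[0,2])/K[0,0]*D,(v-K[1,2])/K[1,1]*D,D],-1)
    return (p-t)@Rm
def proj(n,P,C=None):
    K,Rm,t=C or cam(n); q=(np.atleast_2d(P)@Rm.T+t)@K.T; return q[:,:2]/q[:,2:]
def down(yaw):  # tool z down; tool x axis at world angle yaw
    q=(R.from_euler('z',yaw)*R.from_euler('x',np.pi)).as_quat(); return [q[3],q[0],q[1],q[2]]
E
python3 - <<'E'
from h import *
for n in ('top','scene'):
    im,D=capture(n); cv2.imwrite(f'pics/{n}0.png',im); np.savez(f'{n}0.npz',im=im,D=D)
    K,Rm,t=cam(n); print(n,K[0,0],-Rm.T@t,Rm[2], (D>0).mean())
print(monitor.read_time(), monitor.read_ee_rot(), R.from_quat(np.roll(monitor.read_ee_rot(),-1)).as_matrix().round(2))
E
```

```text
pics
top 471.9359600612884 [0.32686968 0.05814561 1.60276136] [ 0.14218814  0.00647128 -0.9898185 ] 0.995890625
scene 515.098885428705 [1.23144668 0.5335092  1.0864872 ] [-0.5283321  -0.37094617 -0.76371731] 0.99594140625
0.1 [ 7.06765562e-04  9.72530192e-01 -2.32775681e-01 -8.87578383e-05] [[ 0.89 -0.45 -0.  ]
 [-0.45 -0.89 -0.  ]
 [ 0.    0.   -1.  ]]
```

View pics/top0.png

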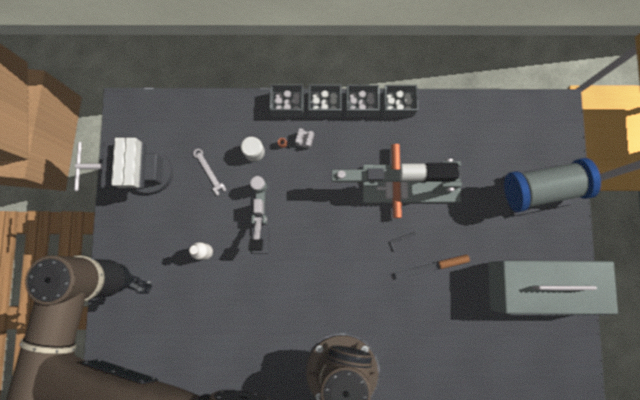

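View pics/scene0.png

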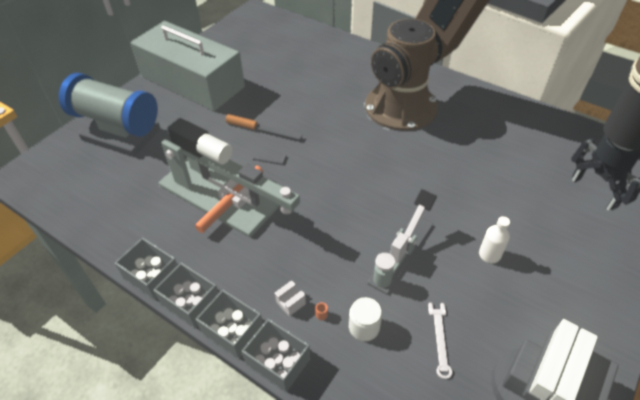

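The top view shows the jack with its saddle at about (258,184) and the black plate at (258,245). The saw boss is at (339,175), with the arm running right along world -y. The oiler is at (201,251), the tin at (252,149) and the V-block at (304,138). I'll measure using depth and rays.

```bash
python3 - <<'E'
from h import *
d={n:np.load(n+'0.npz') for n in('top','scene')}
P={n:cloud(n,d[n]['D']) for n in d}
def prt(n,box):
    u0,v0,u1,v1=box; return P[n][v0:v1,u0:u1].reshape(-1,3)
# saddle/boss top depth samples
for nm,(u,v) in dict(saddle=(258,184),boss=(339,175),plate=(258,245),block=(372,172)).items():
    print(nm,P['top'][v,u].round(3), ray('top',(u,v),{'saddle':.095,'boss':.178,'plate':.115}.get(nm,.17)).round(3))
for nm,(u,v) in dict(saddle=(385,258),boss=(285,192),plate=(426,198)).items():
    print('scene',nm,P['scene'][v,u].round(3))
a=cv2.resize(d['top']['im'][130:270,180:480],None,fx=2.6,fy=2.6,interpolation=cv2.INTER_CUBIC)
b=cv2.resize(d['scene']['im'][150:300,150:450],None,fx=2.6,fy=2.6,interpolation=cv2.INTER_CUBIC)[:590-364+0]
b=cv2.resize(d['scene']['im'][155:295,150:450],None,fx=2.6,fy=2.6,interpolation=cv2.INTER_CUBIC)
cv2.imwrite('pics/a.png',a); cv2.imwrite('pics/b.png',b)
# blobs above bench in top
z=P['top'][...,2]
m=((z>.012)).astype('uint8'); m[:,:180]=0;m[:, 480:]=0;m[:120]=0;m[265:]=0
n,l,s,c=cv2.connectedComponentsWithStats(m)
for i in range(1,n):
    if s[i,4]>15:
        q=P['top'][l==i]; print(s[i],q.min(0).round(3),q.max(0).round(3))
E
```

```text
saddle [0.604 0.273 0.094] [[0.604 0.272 0.095]]
boss [0.618 0.012 0.176] [[0.617 0.012 0.178]]
plate [0.405 0.265 0.118] [[0.405 0.265 0.115]]
block [ 0.626 -0.089  0.182] [[ 0.628 -0.09   0.17 ]]
scene saddle [0.603 0.274 0.091]
scene boss [0.625 0.009 0.174]
scene plate [0.405 0.276 0.112]
[295 127  18  21 239] [0.327 0.058 0.012] [0.811 0.157 1.603]
[241 137  23  24 421] [0.327 0.058 0.013] [0.767 0.337 1.603]
[278 138   8   9  43] [0.75  0.192 0.013] [0.776 0.217 0.042]
[ 331  144  130   74 4417] [ 0.327 -0.402  0.012] [0.754 0.058 1.603]
[248 176  21  77 866] [0.327 0.058 0.012] [0.63  0.301 1.603]
[189 243  23  17 302] [0.327 0.058 0.013] [0.414 0.485 1.603]
[432 254  37  11 223] [ 0.327 -0.421  0.012] [0.382 0.058 1.603]
```

View pics/a.png

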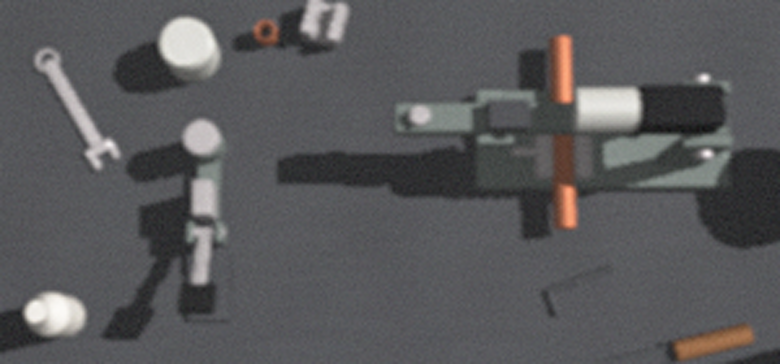

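View pics/b.png

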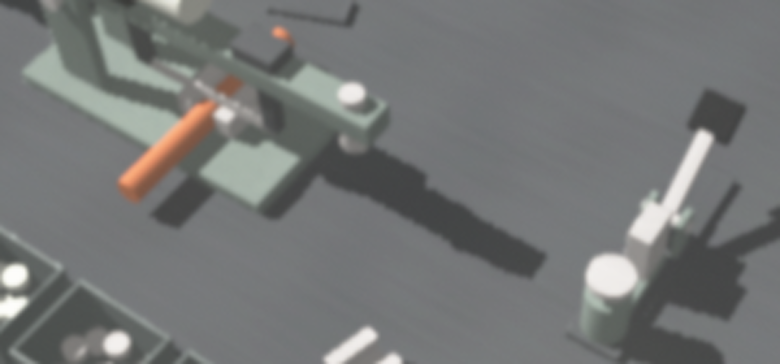

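The crops confirm the handle points back toward the robot (-x) and the lug is grey, near crop pixel (203,200). The boss is at crop pixel (418,116), and the corridor between jack and saw is clear. Next: refine the positions and check reach.

```bash
cat >> h.py <<'E'
def feats(d,C=None,zs=.095,zl=.087,sb=(.604,.273),lug=True,zb=.178,bo=(.62,.011)):
    "height-sliced ROIs refined by depth + known plane"
    out={}
    for n in d:
        im,D=d[n]; P=cloud(n,D); g=cv2.cvtColor(im,cv2.COLOR_BGR2GRAY)
        for nm,c,z,r in (('saddle',sb,zs,.032),('boss',bo,zb,.022)):
            m=(abs(P[...,2]-z)<.008)&(np.hypot(P[...,0]-c[0],P[...,1]-c[1])<r)
            if nm=='boss': m&=P[...,2]>zb-.005
            v,u=np.nonzero(m)
            if len(u)<4: out[n,nm]=None; continue
            w=ray(n,np.c_[u,v],z); (cx,cy),rr=cv2.minEnclosingCircle(w[:,:2].astype(np.float32)*1000)
            out[n,nm]=(w.mean(0)[:2].round(4),(round(cx/1e3,4),round(cy/1e3,4)),round(rr,1),len(u))
    return out
E
python3 - <<'E'
from h import *
d={}
for n in('top','scene'):
    q=np.load(n+'0.npz'); d[n]=(q['im'],q['D'])
for k,v in feats(d).items(): print(k,v)
for n in d:
    P=cloud(n,d[n][1]); V=cv2.cvtColor(d[n][0],cv2.COLOR_BGR2HSV)[...,2]
    x,y,z=np.moveaxis(P,-1,0)
    a=(x>.35)&(x<.66)&(abs(y-.27)<.06)
    for nm,m,zz in(('lug',a&(x>.49)&(x<.57)&(abs(z-.087)<.006),.087),('plate',a&(x<.44)&(z>.09)&(V<60),None),('jackaxis',a&(z>.06),None)):
        q=P[m]; 
        if nm=='lug': v,u=np.nonzero(m); q=ray(n,np.c_[u,v],zz)
        r=cv2.minAreaRect(q[:,:2].astype(np.float32)*1000)
        print(n,nm,len(q),q.mean(0).round(4),[np.round(t,1) for t in r])
    # saw arm beam top z~.165 axis
    m=(abs(z-.165)<.004)&(abs(x-.62)<.04)&(y<.06)&(y>-.06); q=P[m]
    print(n,'beam',len(q),[np.round(t,1) for t in cv2.minAreaRect(q[:,:2].astype(np.float32)*1000)])
    m=(abs(z-.02)<.005)&(x>.45)&(x<.7)&(y<-.05)&(y>-.42)
    print(n,'base',[np.round(t,1) for t in cv2.minAreaRect(P[m][:,:2].astype(np.float32)*1000)])
for yaw in (0,np.pi,.45-np.pi/2,np.pi/2,-np.pi/2):
  for p in ((.42,.011,.14),(.40,.011,.06),(.41,.011,.06),(.525,.27,.1),(.545,.011,.1)):
    s=arm.ik(p,down(yaw)); print(round(yaw,2),p,None if s is None else np.round(s,2))
E
```

```text
('top', 'saddle') (array([0.6089, 0.2772]), (0.6088, 0.2767), 22.2, 141)
('top', 'boss') (array([0.6206, 0.0064]), (0.6212, 0.0069), 11.5, 40)
('scene', 'saddle') (array([0.6139, 0.28  ]), (0.6145, 0.279), 24.0, 264)
('scene', 'boss') (array([0.6256, 0.0106]), (0.6266, 0.011), 13.3, 66)
top lug 98 [0.5336 0.2768 0.087 ] [array([534.3, 276.9]), array([42.9, 22.8]), np.float64(1.3)]
top plate 139 [0.4054 0.2738 0.1166] [array([406.3, 273.8]), array([40.3, 35.6]), np.float64(88.4)]
top jackaxis 576 [0.5037 0.2754 0.0935] [array([509.6, 274.8]), array([241.5,  46.8]), np.float64(0.7)]
top beam 221 [array([621.3, -11.6]), array([35.7, 96.3]), np.float64(0.4)]
top base [array([ 621.3, -238. ]), array([129.1, 327.8]), np.float64(0.1)]
scene lug 160 [0.5387 0.2789 0.087 ] [array([540.1, 278.9]), array([48. , 24.2]), np.float64(1.2)]
scene plate 0 [nan nan nan] [array([0., 0.]), array([0., 0.]), np.float64(0.0)]
scene jackaxis 1157 [0.5166 0.2794 0.0904] [array([512.3, 278.2]), array([243.9,  44.2]), np.float64(0.8)]
scene beam 340 [array([625.4, -11.1]), array([37.2, 97.8]), np.float64(0.3)]
[... 1009 characters left out ...]
57 (0.42, 0.011, 0.14) [ 0.5   0.04 -0.68  0.   -0.86  2.64]
1.57 (0.4, 0.011, 0.06) [ 0.53  0.14 -0.82  0.   -0.62  2.61]
1.57 (0.41, 0.011, 0.06) [ 0.51  0.15 -0.79  0.   -0.62  2.63]
1.57 (0.525, 0.27, 0.1) [ 0.81  0.36 -0.36  0.   -0.85  2.34]
1.57 (0.545, 0.011, 0.1) [ 0.38  0.29 -0.47  0.   -0.81  2.76]
-1.57 (0.42, 0.011, 0.14) [ 0.5   0.04 -0.68  0.   -0.86 -0.5 ]
-1.57 (0.4, 0.011, 0.06) [ 0.53  0.14 -0.82  0.   -0.62 -0.53]
-1.57 (0.41, 0.011, 0.06) [ 0.51  0.15 -0.79  0.   -0.62 -0.51]
-1.57 (0.525, 0.27, 0.1) [ 0.81  0.36 -0.36  0.   -0.85 -0.81]
-1.57 (0.545, 0.011, 0.1) [ 0.38  0.29 -0.47  0.   -0.81 -0.38]<stdin>:14: RuntimeWarning: Mean of empty slice.
  ret = um.true_divide(
```

The saddle-to-boss displacement agrees between the two cameras: (+12.2, -269) mm. The absolute positions differ by about 5 mm, so I'll use the average and correct it after gripping. Grasping the lug now.

```bash
python3 - <<'E'
from h import *
K,Rm,t=cam('wrist'); o=-Rm.T@t; T=R.from_quat(np.roll(monitor.read_ee_rot(),-1)).as_matrix()
c=T.T@(o-np.array(monitor.read_tool_pos())); print('wristcam in tool',c.round(3))
yaw=0 if c[0]<0 else np.pi
open('yaw','w').write(str(yaw)); Q=down(yaw)
eoat.move_gripper(.07)
arm.move_pose([.536,.278,.19],Q)
print('hover',np.round(monitor.read_tool_pos(),4),monitor.read_time())
im,D=capture('wrist'); np.savez('w0.npz',im=im,D=D)
P=cloud('wrist',D); x,y,z=np.moveaxis(P,-1,0)
for nm,m,zz in (('lug',(abs(z-.087)<.006)&(abs(x-.536)<.035)&(abs(y-.278)<.03),.087),('saddle',(abs(z-.095)<.006)&(np.hypot(x-.611,y-.278)<.035),.095)):
    v,u=np.nonzero(m)
    if len(u)>20:
        q=ray('wrist',np.c_[u,v],zz); print(nm,len(u),[np.round(s,1) for s in cv2.minAreaRect(q[:,:2].astype(np.float32)*1000)])
cv2.imwrite('pics/w0.png',im)
E
```

```text
wristcam in tool [ 0.081 -0.001 -0.126]
hover [0.536  0.2785 0.1902] 2.2167
lug 1279 [array([533. , 277.7]), array([44.5, 23.1]), np.float64(0.7)]
saddle 1555 [array([607.1, 278.7]), array([46.1, 43. ]), np.float64(12.2)]
```

View pics/w0.png

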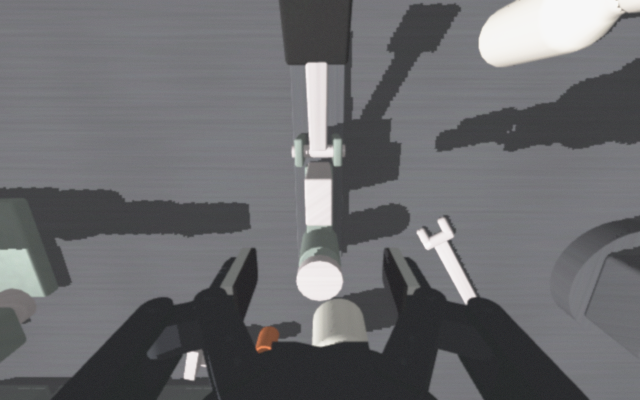

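The wrist view shows the lug at about (318,195), the saddle at (320,280), and both fingers straddling clear. Next: grip, lift, retract and carry.

```bash
python3 - <<'E'
from h import *
Q=down(float(open('yaw').read()))
arm.move_linear([.535,.278,.076],Q,feed=.1)
eoat.move_gripper(.0,70); print('open',monitor.read_opening(),monitor.read_ft_force())
arm.move_linear([.535,.278,.082],feed=.03)
arm.move_linear([.465,.278,.082],feed=.15)
arm.move_linear([.465,.009,.082],feed=.15)
print(np.round(monitor.read_tool_pos(),4),np.round(monitor.read_ft_force(),1),monitor.read_opening(),monitor.read_time())
d={n:capture(n) for n in('top','scene')}
for k,v in feats(d,zs=.101,sb=(.540,.009)).items(): print(k,v)
for n in d: cv2.imwrite(f'pics/{n}1.png',d[n][0])
E
```

```text
open 0.023072906480535442 [-0.79038228 -3.13123218  6.34567618]
[0.4651 0.0095 0.082 ] [ 0.2 -0.2 -8.7] 0.022962766521153404 6.95
('top', 'saddle') None
('top', 'boss') (array([0.6206, 0.0073]), (0.6212, 0.0069), 11.5, 40)
('scene', 'saddle') (array([0.5448, 0.0134]), (0.5434, 0.0154), 25.0, 198)
('scene', 'boss') (array([0.6256, 0.0103]), (0.6259, 0.0103), 12.5, 63)
```

```bash
python3 - <<'E'
from h import *
im,D=capture('wrist'); s,_=capture('scene')
cv2.imwrite('pics/w1.png',np.vstack([cv2.resize(im,(480,300)),cv2.resize(s[130:280,200:440],(480,300))]))
d={'wrist':(im,D)}
for zz in(.099,.101,.103): print(feats(d,zs=zz,sb=(.540,.010)))
P=cloud('wrist',D); x,y,z=np.moveaxis(P,-1,0)
m=(abs(z-.101)<.008)&(abs(x-.54)<.035)&(abs(y-.01)<.035); print(np.median(z[m]),m.sum())
E
```

```text
{('wrist', 'saddle'): None, ('wrist', 'boss'): None}
{('wrist', 'saddle'): None, ('wrist', 'boss'): None}
{('wrist', 'saddle'): None, ('wrist', 'boss'): None}
nan 0
  return _methods._mean(a, axis=axis, dtype=dtype,
  ret = ret.dtype.type(ret / rcount)
```

View pics/w1.png

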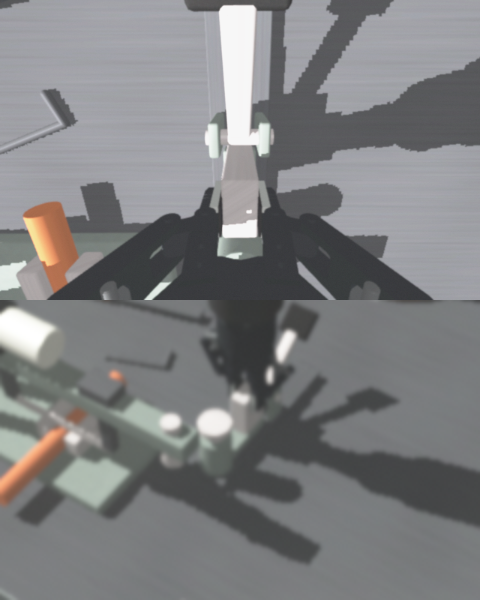

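The lower half shows the saddle and boss both fully visible in the scene camera, and the jack is upright in the grip. Measuring that more cleanly before sliding in.

```bash
cat > rel.py <<'E'
from h import *
def disc(n,im,D,c,z,r,dz=.006):
    P=cloud(n,D); V=im.max(-1).astype(int)
    m=(np.hypot(P[...,0]-c[0],P[...,1]-c[1])<r)&(abs(P[...,2]-z)<dz)
    v,u=np.nonzero(m); 
    if len(u)<15: return None
    h=cv2.convexHull(np.c_[u,v].astype(np.float32))[:,0]
    w=ray(n,h,z)[:,:2]; (x,y),rr=cv2.minEnclosingCircle((w*1000).astype(np.float32))
    e=cv2.fitEllipse((w*1000).astype(np.float32)) if len(w)>5 else None
    return round(x,1),round(y,1),round(rr,1),len(u),np.round(e[0],1),np.round(e[1],1),np.round(np.median(P[m][:,2]),4)
E
python3 - <<'E'
from rel import *
im,D=capture('scene')
print(disc('scene',im,D,(.546,.0125),.099,.034)); print(disc('scene',im,D,(.626,.0105),.178,.02,.004))
q=np.load('scene0.npz'); print(disc('scene',q['im'],q['D'],(.614,.28),.095,.034))
E
```

```text
(543.6, 11.7, 24.1, 196, array([543.7,  12.3]), array([43.7, 48.8]), np.float64(0.0985))
(625.3, 9.8, 11.9, 57, array([625.1,   9.5]), array([22.7, 23.2]), np.float64(0.1768))
(613.5, 280.1, 23.5, 257, array([613.5, 279.7]), array([43. , 46.6]), np.float64(0.0933))
```

```bash
python3 - <<'E'
from rel import *
arm.move_linear([.547,.008,.082],feed=.08)
print(np.round(monitor.read_tool_pos(),4),np.round(monitor.read_ft_force(),1))
arm.move_linear([.547,.008,.0765],feed=.03); print(np.round(monitor.read_ft_force(),1))
eoat.move_gripper(.06); 
arm.move_linear([.547,.008,.2],feed=.12)
Q=down(float(open('yaw').read()))
arm.move_pose([.42,.16,.25],Q)
print(monitor.read_time())
t=capture('top'); s=capture('scene')
print('boss',disc('top',*t,(.621,.007),.178,.02,.004),disc('scene',*s,(.626,.0105),.178,.02,.004))
for n,(im,D) in(('top',t),('scene',s)):
    P=cloud(n,D); x,y,z=np.moveaxis(P,-1,0)
    m=(abs(z-.087)<.006)&(abs(x-.547)<.035)&(abs(y-.008)<.03); v,u=np.nonzero(m)
    if len(u)>10: print(n,'lug',len(u),[np.round(k,1) for k in cv2.minAreaRect((ray(n,np.c_[u,v],.087)[:,:2]*1000).astype(np.float32))])
    m=(x>.36)&(x<.45)&(abs(y)<.06)&(z>.09); q=P[m]
    if len(q)>10: print(n,'plate',len(q),q.mean(0).round(4),[np.round(k,1) for k in cv2.minAreaRect((q[:,:2]*1000).astype(np.float32))])
a=cv2.resize(t[0][130:230,280:420],None,fx=4,fy=3); b=cv2.resize(s[0][160:260,220:360],None,fx=4,fy=3)
cv2.imwrite('pics/p1.png',np.vstack([a,b])); np.savez('p1.npz',ti=t[0],tD=t[1],si=s[0],sD=s[1])
E
```

```text
[0.5463 0.0079 0.0819] [-0.5 -0.7 -9.5]
[ 0.5 -0.4 -7.2]
11.1667
boss (621.7, 7.3, 11.8, 39, array([620.9,   7.3]), array([20.7, 23.5]), np.float64(0.1774)) (626.8, 11.3, 13.5, 59, array([625.9,  10. ]), array([21.9, 26.7]), np.float64(0.1765))
top lug 97 [array([544.9,   7.6]), array([22.7, 42.7]), np.float64(89.9)]
top plate 185 [0.4197 0.006  0.1144] [array([423.7,   5.4]), array([41.4, 49.3]), np.float64(89.2)]
scene lug 122 [array([551.8,  11.6]), array([47.8, 25.5]), np.float64(2.9)]
scene plate 285 [0.4257 0.0094 0.1111] [array([427. ,   7.9]), array([44.5, 45.9]), np.float64(89.8)]
```

View pics/p1.png

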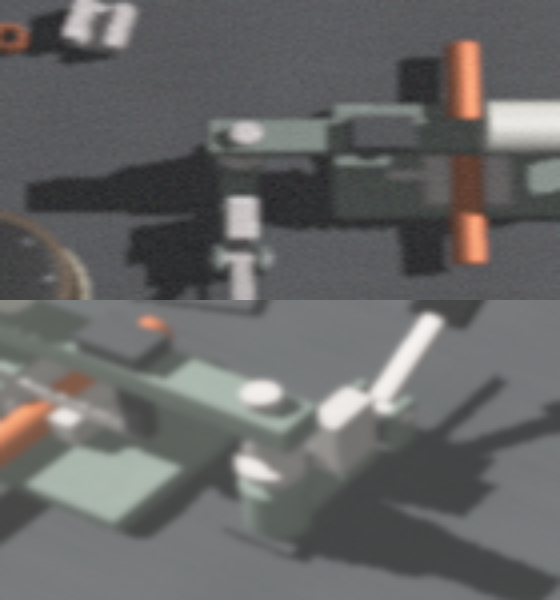

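The top crop shows the saddle hidden under the pad with the lug square to the arm. The scene crop shows the saddle directly below the pad. By lug-to-boss offset the centring error is within about 1.5 mm. Next: the trial stroke with closed fingertips following the arc.

```bash
cat > press.py <<'E'
from rel import *
J=np.array([.547,.008]); Q=down(float(open('yaw').read()))
def tip(q,gap=0.):
    a=np.arctan2(65,-84)+q; s=.6-q
    return [J[0]-.040+.106*np.cos(a),J[1],.050+.106*np.sin(a)+.011*np.tan(abs(s))+.017+gap]
def F(): return np.array(monitor.read_ft_force())
def boss(n='scene'):
    im,D=capture(n); P=cloud(n,D); x,y,z=np.moveaxis(P,-1,0)
    m=(np.hypot(x-.622,y-.009)<.03)&(z>.1)&(z<.26); return np.percentile(z[m],97).round(4)
def press(f0,fmax):
    for q in (0,.12,.24,.36,.48,.6,.7):
        arm.move_linear(tip(q),feed=.07); print(q,np.round(F()-f0,1),np.round(monitor.read_tool_pos(),4)[[0,2]])
    g=0
    while (F()-f0)[2]<fmax and g>-.010:
        g-=.001; arm.move_linear(tip(.7,g),feed=.03); arm.sleep(.1)
    arm.sleep(.3); print('bottom g',g,np.round(F()-f0,1),'boss z',boss(),boss('top'))
    return g
E
python3 - <<'E'
from press import *
eoat.move_gripper(0,60); p=tip(0,.03)
arm.move_pose(p,Q); arm.sleep(.3); f0=F(); np.save('f0.npy',f0); print('f0',f0.round(1),'boss0',boss(),boss('top'),monitor.read_opening())
press(f0,25); print(monitor.read_time())
E
```

```text
f0 [-0.2 -0.1 -0. ] boss0 0.1783 0.1798 -3.534462597563016e-05
0 [0.6 0.  0. ] [0.4233 0.1394]
0.12 [2.2 1.  2.9] [0.4165 0.1276]
0.24 [0.9 1.5 3. ] [0.4103 0.1145]
0.36 [0.9 1.1 7.1] [0.4066 0.1016]
0.48 [1.2 1.  6.4] [0.4035 0.0879]
0.6 [0.4 0.7 7.5] [0.4018 0.0739]
0.7 [-0.4  2.1  8.8] [0.4016 0.0644]
bottom g -0.004 [-8.6  2.4 33.3] boss z 0.2039 0.2054
17.4
```

The boss rose 25.6 mm, matching the expected 25 mm, and the handle is on its stop. Now let it come back up, check, and press again.

```bash
python3 - <<'E'
from press import *
f0=np.load('f0.npy')
for q in (.7,.6,.48,.36,.24,.12,0): arm.move_linear(tip(q),feed=.07)
arm.move_linear(tip(0,.03),feed=.1); arm.sleep(.5)
print('free',np.round(F()-f0,1),'boss',boss(),boss('top'),monitor.read_time())
s=capture('scene'); t=capture('top')
for n,(im,D) in(('top',t),('scene',s)):
    P=cloud(n,D); x,y,z=np.moveaxis(P,-1,0)
    m=(abs(z-.087)<.006)&(abs(x-.547)<.035)&(abs(y-.008)<.03); v,u=np.nonzero(m)
    if len(u)>10: print(n,'lug',len(u),[np.round(k,1) for k in cv2.minAreaRect((ray(n,np.c_[u,v],.087)[:,:2]*1000).astype(np.float32))])
cv2.imwrite('pics/r.png',cv2.resize(s[0][130:280,220:440],None,fx=3,fy=3))
E
```

```text
free [ 0.3  0.  -0.1] boss 0.1773 0.1794 20.7333
top lug 68 [array([549.8,   7.6]), array([22.7, 32.9]), np.float64(89.9)]
scene lug 121 [array([551.7,  11.8]), array([47.6, 25.9]), np.float64(2.9)]
```

View pics/r.png

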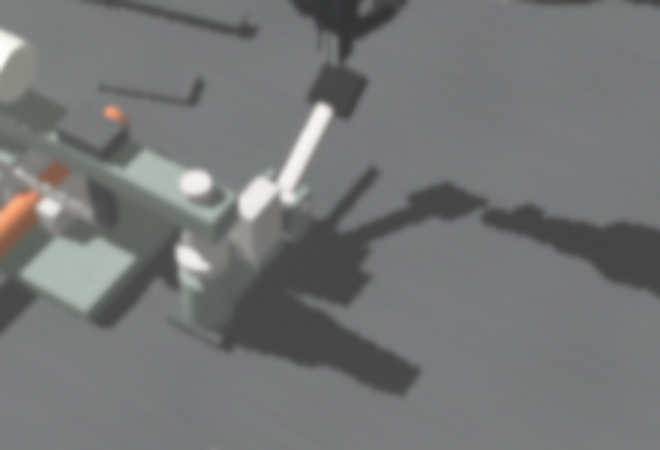

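The handle is fully up (plate at about (338,90)), the fingers are clear of it, the arm is back down and the jack hasn't moved. Second press, then hand in.

```bash
python3 - <<'E'
from press import *
f0=np.load('f0.npy'); g=press(f0,20)
arm.sleep(1.0); print(np.round(F()-f0,1),boss(),boss('top'),np.round(monitor.read_tool_pos(),4),monitor.read_time())
s=capture('scene'); cv2.imwrite('pics/e.png',cv2.resize(s[0],(800,500)))
E
```

```text
0 [ 0.5 -0.3  0.8] [0.4232 0.1394]
0.12 [1.4 0.4 3.4] [0.4165 0.1276]
0.24 [0.6 1.3 3.5] [0.4103 0.1145]
0.36 [0.5 0.4 7.1] [0.4066 0.1016]
0.48 [1.4 1.4 7.2] [0.4035 0.0879]
0.6 [0.2 1.8 8.4] [0.4018 0.0739]
0.7 [-0.2  1.8  9.2] [0.4016 0.0644]
bottom g -0.003 [-5.3  1.4 22.8] boss z 0.203 0.206
[-5.2  2.6 23.4] 0.2031 0.2065 [0.4018 0.0082 0.0624] 25.9917
```

View pics/e.png

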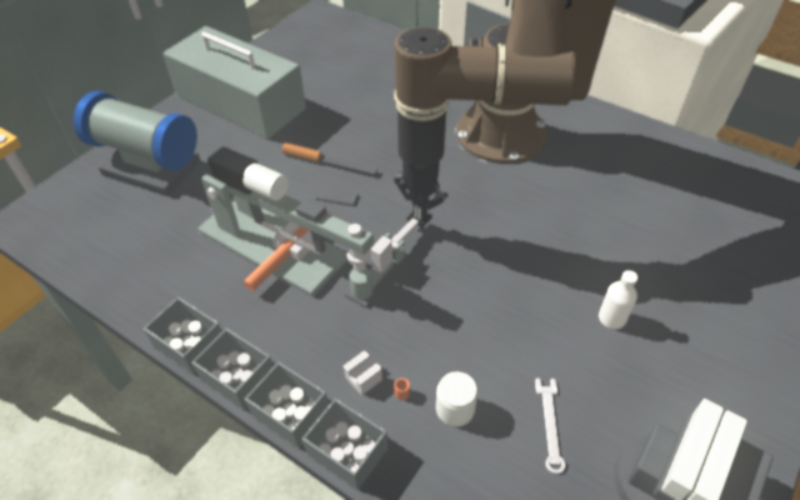

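The handle is held down on its stop (fingers at about (420,215)). The saw arm is raised on the saddle and the other objects are where they were. Handing in.

```bash
python3 -c "
from h import *
print(ticket.close_job())"
```

```text
the job is handed in; nothing more can be done
None
```

The jack is under the saw's lift pad, the trial stroke is done, and I handed the job in with the handle held fully down and the arm raised on the jack. I carried it by its lug, slid it in from the saw's -x side and pressed with closed fingertips. The clock read about 26 s at my last check, against the 67 s limit.

- **Centring:** the saddle is within about 1.5 mm of the pad centre. That is inferred from the offset between lug and boss, because the arm hides the saddle from above. The two cameras' absolute positions disagreed by about 5 mm, so I relied on relative offsets.
- **Trial stroke:** the boss rose 25.6 mm at the bottom, as expected for a full stroke. Afterwards the arm was back down, the handle was up and clear of the fingers, and the jack had not moved in the scene view. The top view of the lug was partly blocked then, so it could not confirm that.
- **Final hold:** the boss was again about 26 mm up and steady over 1 s, with the handle on its stop at about 23 N. The peak press force I read during the job was about 33 N, on the trial stroke.
- **Other objects:** they look untouched in the last picture; I did not measure their positions again.

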